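# Mount the sliding part stop on the fixture rail

### The job

Set the part-stop carrier (the aluminium block with a dovetail groove underneath and a black bar-shaped clamp knob at its side) on the apron of the fixture plate, slide it onto the dovetail rail from the open end and push it fully home against the end stop. Then tighten its clamp: turn the knob a quarter turn clockwise (seen from above) until its bar stands across the rail, and let go with the carrier still home.

Things in the scene. Friction and masses are not known exactly. Their poses are not given: they have to be found in the camera images.
- carrier: Loose aluminium block 60x60x24 mm, 0.38 kg, origin centre of underside. Through groove along y (24 mm wide at mouth, 40 at top, 14 deep). Hold by upright plate mid-top: 12 mm thick (y), 26 wide (x), z 24-68 mm. A 26 mm wide arm, top z 24, reaches to x -81 mm with the knob. Goes on either way round. Of two lookalikes one has neither groove nor knob, one a round post.
- rail: Fixed dark plate 110 (x) x 300 (y) x 12 mm, origin centre of underside. Dovetail along y, 12 mm high on the plate: foot 18, top 32 mm wide; from y -20 (open end: tapered nose 35 mm long, forgives 8 mm sideways) to the end stop at y 138 (bar, top z 32 mm). Bare apron y -150 to -20: set the carrier there (centre y -85, z 12), slide on along +y. Home: carrier origin at (0, 108, 12) mm.
- clamp_grip (a point): On the clamp knob's upright axis at gripping height: carrier x -64, y 0, z 52 mm. The knob is a black upright bar 44 mm long (this frame's y), 10 thick (x), 32 high (carrier z 30 to 62), on a short steel stem of 4 mm radius. The frame turns with the knob.
- clamp (a joint): Turn of the knob on the carrier, rad: 0 loose, bar parallel to the groove; grows clockwise from above to a stop at 1.571, tight, bar across the groove. Even friction 0.06 N m; stays where left. Starts 0.1 to 0.35.
Mind the look-alikes: they are no part of the job. Leave any orange or turquoise look-alike of the carrier alone.

How it is judged:
By the outcome, as a careful person would: the job done as asked, in the order asked, and still so for the second after the job is handed in, with the robot touching nothing.
It also fails if it takes over 61 s, if anything falls off the work surface, if the arm or the gripper's body presses on something with over 40 N, if the wrist force passes 120 N, or if a joint passes its speed limit or range.

### The arm

A 6-joint arm with a two-finger parallel gripper is mounted at the origin on the work surface. World frame = base frame: x ahead of the robot, y to its left, z up, the work surface at z = 0. Lengths are in m, angles in rad, forces in N, time in s.
With the tool pointing down it reaches from about 0.375 to 0.9 m from the base axis. Payload 3.1 kg.
Tool frame: the origin (TCP) lies where the fingers leave the gripper's body, on its centre line; the fingertips stand 73 mm ahead of it and the grasp point (between the pads) lies 54 mm ahead of it; z points along the fingers, y is the line along which they close (so a half turn about z gives the same grasp; the last joint's range is limited). The gripper opens to 85 mm and grips with 20 to 120 N. Pads are 22 mm wide; open, the fingers measure 114 mm over their backs; the gripper's body (76 mm by 85 mm) begins 54 mm behind the grasp point. The pads swing forward as they close: fully open they stand 13 mm farther back than shut.
Start: joints at [1.028, 0.527, 1.433, -0, 1.181, -0.178], TCP at [0.223, 0.584, 0.304] pointing down, gripper open.
Joint ranges: [-3.08, 3.08], [-0.75, 2.2], [0.22, 2.44], [-1.43, 4.57], [0, 2.65], [-2.85, 2.85]. Speed limits (rad/s): [2.79, 2.79, 3.14, 3.14, 3.14, 3.14].

### API

Orientations are given as a unit quaternion [x, y, z, w].
In Python, from station import manip gives the robot as it stands.
- The arm moves only by the tool step_arm, never from a script. Its argument "moves" is one flat list of numbers, 5 for each row, row after row: the opening, from 0 (shut) to 1 (fully open), then the shift along the world's x, y, z scaled (see below), then the turn about the world's z scaled (see below). In form: [fingers, x, y, z, yaw, fingers, x, y, z, yaw, ...]. A call has 1 to 12 rows; each row is the pose to reach, as a shift and turn from the pose commanded when the call began, turning the shorter way round; what a row does not reach only later rows make up. The controller multiplies each number of a shift by 200 mm and each number of a turn by pi rad. A row lasts 1/8 s, in which the tool goes at most 62.5 mm and 10.7 degrees, less where a joint would pass 70% of its speed; a pose out of reach is approached as far as the arm can. A call with a number of a shift or a turn outside -1 to 1 is refused whole. A call with a gripper value outside its range is refused whole. The fingers move at their own pace and stop on an object; "grip_force" is the grip in N (left out, the last holds). Time passes only in rows, so rows that repeat a pose let the fingers close. It gives the time, the measured TCP pose, the force, the opening and the grip force at its end, in the units of the state.
- manip.sense(): the state, without advancing time (a new reading comes with each control period).
- manip.snapshot(name): name is "side" or "top" or "wrist"; returns a dict with "color" (420x560x3 uint8, blue, green, red), "z_map" (420x560 float32, m along the optical axis (not along the pixel's ray), 0 where there is no reading), "fovy" (degrees; the focal length in pixels is half the picture's height over the tangent of half this angle, whatever the lens; pixels are square), "cx", "cy" (the principal point, pixels), "k1" (the pictures are not rectified: a ray, as slopes to the right and down, at radius r is drawn at 1 + k1 r^2 times it, then the intrinsics apply), "R" (3x3) and "t" (3): a world point X has camera coordinates R X + t; the wrist camera has in their place "mount" (4x4, takes a point from camera to tool coordinates, whose origin is the TCP and whose axes are the flange's). Camera axes: x right, y down, z forward; pixel columns grow to the right and rows downward; lengths in m; the calibration is good to about 2 mm. A picture is of the moment at which its call begins: read the wrist's pose just before it.
- manip.sign_off(): hands the job in; it is judged then, once.
The state is a dict: "t": time; "q": joint angles; "qd": joint speeds; "tau": joint torques, N m; "tcp_pos": TCP position; "tool_rot": TCP orientation; "force": force on the tool from outside, world axes, zero at the start; "ft_torque": the same for the moment, N m; "finger_gap": opening from 0.0 (shut) to 1.0 (fully open); "gripper_force": force on a finger pad.
Only numpy, scipy, OpenCV 4.12 (cv2) and the standard library are available. Lean on these libraries where they do the work, as an engineer would, in place of code of your own. Each camera call takes 0.05 s, during which the arm holds its last target. There are 200 camera calls.

## Working session

There is one attempt and no reset: what is moved stays moved. The work goes in short steps, Python scripts to look and compute and a tool call to move; the robot and the scene stay as the last step left them, time stands still between calls to the robot, and variables do not carry over. Pictures are saved under pics/ and viewed, at most 10 in all, crops included, and the job is handed in when it is done.

Besides the shell and the picture viewer there is one more tool, called after "Request:" by a JSON object that holds its "api" and its "payload". step_arm: Moves the arm, as the interface text tells. Its arguments: {"type":"object","properties":{"moves":{"type":"array","items":{"type":"number"}},"grip_force":{"type":"number"}},"required":["moves"]}

```bash
mkdir -p pics; ls; cat > h.py <<'E'
import numpy as np, cv2
from station import manip
from scipy.spatial.transform import Rotation as Ro
def snap(n):
    s=manip.sense(); d=manip.snapshot(n)
    h=d["color"].shape[0]; f=h/2/np.tan(np.radians(d["fovy"])/2)
    d["K"]=np.array([[f,0,d["cx"]],[0,f,d["cy"]],[0,0,1]])
    if "mount" in d:
        T=np.eye(4);T[:3,:3]=Ro.from_quat(s["tool_rot"]).as_matrix();T[:3,3]=s["tcp_pos"]
        C=T@d["mount"]; d["R"]=C[:3,:3].T; d["t"]=-d["R"]@C[:3,3]
    d["R"]=np.array(d["R"]);d["t"]=np.array(d["t"])
    return d
def slopes(d,px):
    px=np.atleast_2d(np.array(px,float)); K=d["K"]
    v=(px-[K[0,2],K[1,2]])/K[0,0]; u=v.copy()
    for _ in range(20): u=v/(1+d["k1"]*(u**2).sum(1,keepdims=True))
    return u
def onplane(d,px,z):
    u=slopes(d,px); r=np.c_[u,np.ones(len(u))]@d["R"]; c=-d["R"].T@d["t"]
    return c+r*((z-c[2])/r[:,2])[:,None]
def cloud(d):
    h,w=d["z_map"].shape; X,Y=np.meshgrid(np.arange(w),np.arange(h))
    u=slopes(d,np.c_[X.ravel(),Y.ravel()]); z=d["z_map"].reshape(-1,1)
    p=(np.c_[u,np.ones(len(u))]*z-d["t"])@d["R"]; p[z[:,0]<=0]=np.nan
    return p.reshape(h,w,3)
E
python3 - <<'E'
from h import *
a=snap("top");b=snap("side")
cv2.imwrite("pics/top.png",a["color"]);cv2.imwrite("pics/side.png",b["color"])
print(manip.sense()["t"],-a["R"].T@a["t"],-b["R"].T@b["t"],manip.sense()["tool_rot"],a["k1"])
E
```

```text
pics
0.1 [0.43365806 0.0474943  0.91479024] [0.44219637 0.74259788 0.61709597] [ 1.81373021e-01  9.83413875e-01 -9.24237060e-04 -3.51232394e-04] 0.02260684076266509
```

View pics/top.png

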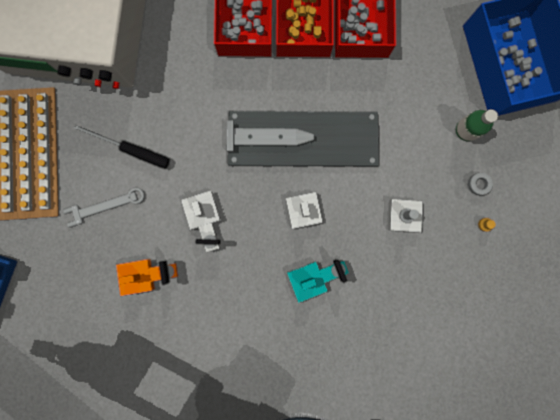

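View pics/side.png

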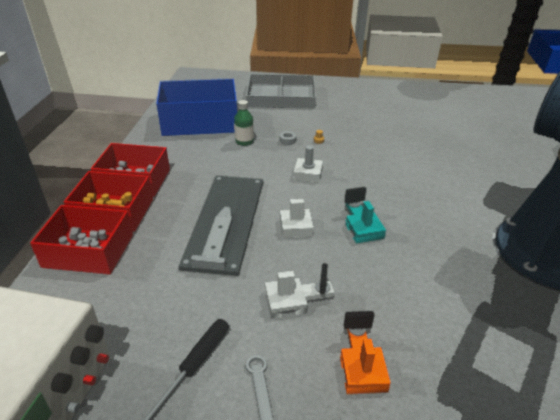

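The top view has three aluminium candidates. The one at (202,215) has an arm and a black bar at (208,242). The one at (304,210) has no knob, and the one at (407,215) has a round post. The first fits the description. The orange block at (137,277) and the turquoise one at (310,282) are to be left alone. The rail is the dark plate at (303,138), with its stop on the left (230,135) and its open nose on the right (315,137).

```bash
cat > meas.py <<'E'
from h import *
def rect(d,mask,z):
    c=max(cv2.findContours(mask.astype(np.uint8),cv2.RETR_EXTERNAL,cv2.CHAIN_APPROX_NONE)[0],key=cv2.contourArea)
    p=onplane(d,c[:,0,:],z)[:,:2]
    r=cv2.minAreaRect((p*1000).astype(np.float32)); 
    b=cv2.boxPoints(r)/1000; e=[b[1]-b[0],b[2]-b[1]]; l=max(e,key=np.linalg.norm)
    return np.array(r[0])/1000,np.array(r[1]),np.degrees(np.arctan2(l[1],l[0])),cv2.contourArea(c)
E
python3 - <<'E'
from meas import *
a=snap("top"); P=cloud(a); g=a["color"].max(2); z=P[...,2]
m=np.zeros(g.shape,bool); m[100:175,215:390]=1
roi=m&(g<100)|(m&(z>.008)); print("rail",rect(a,roi,.012))
m=np.zeros(g.shape,bool); m[100:175,215:320]=1
print("dove", rect(a,m&(z>.019)&(z<.045),.024))
c=np.zeros(g.shape,bool); c[180:260,170:230]=1
for lo,hi,zz in [(.014,.04,.024),(.056,.08,.068)]:
    for nm,mm in (("bright",g>110),("dark",g<70)):
        q=c&(z>lo)&(z<hi)&mm
        if q.sum()>5: print(lo,nm,q.sum(),rect(a,q,zz),np.nanmedian(P[q],0))
q=c&(g<60);print("dark",rect(a,q,.062))
im=cv2.resize(a["color"][170:270,160:240],None,fx=6,fy=6,interpolation=cv2.INTER_CUBIC)
cv2.imwrite("pics/crop.png",im)
E
```

```text
rail (array([6.35865967e-01, 1.50939941e-04]), array([113.34049225, 303.44833374]), np.float32(-89.40982), 8322.0)
dove (array([0.64032178, 0.06588532]), array([ 59.9562645 , 169.28665161]), np.float32(-89.340836), 1282.0)
0.014 bright 1108 (array([0.47800897, 0.1943734 ]), array([91.26197815, 60.55261993]), np.float32(17.874489), 1103.5) [0.47980321 0.19018553 0.0240572 ]
0.014 dark 7 (array([0.42718976, 0.15928105]), array([1.90788114, 0.        ]), np.float32(-178.68555), 0.0) [0.43557224 0.16711799 0.02791148]
0.056 bright 94 (array([0.49224429, 0.1991328 ]), array([26.45955086, 12.29233837]), np.float32(13.966843), 75.0) [0.492116   0.19916266 0.06792323]
0.056 dark 105 (array([0.43093951, 0.17664249]), array([ 9.07515049, 41.93001175]), np.float32(-89.49742), 78.0) [0.43169487 0.17832971 0.06137928]
dark (array([0.4309285 , 0.17661388]), array([ 9.13965702, 44.11460114]), np.float32(-89.49707), 83.5)
```

View pics/crop.png

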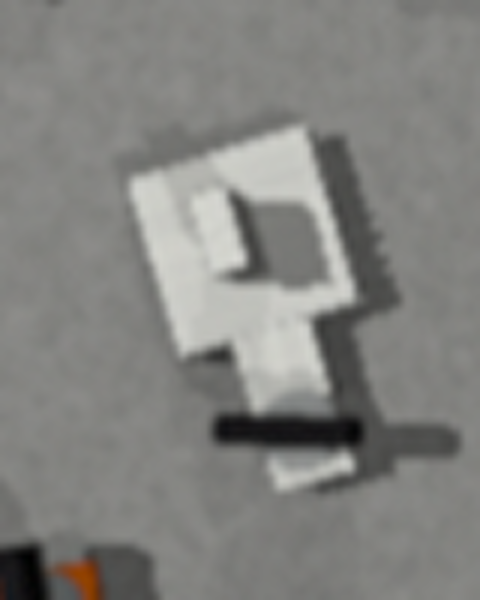

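The crop confirms it: block with upright plate at crop (220,230), arm, and black bar at (290,430). That is the carrier, at yaw about 17.5°. The rail yaw is about 0.6°, with its stop at +y.

Request:
{"api": "step_arm", "payload": {"moves": [1,0.67,-0.96,0,0.213,1,0.67,-0.96,0,0.213,1,0.67,-0.96,0,0.213,1,0.67,-0.96,0,0.213,1,0.67,-0.96,0,0.213], "grip_force": 60}}

```text
t: 0.78
tcp_pos: [0.359, 0.389, 0.3037]
tool_rot: [-0.149, 0.989, -0.001, -0.0]
force: [0.4, 0.4, -0.3]
finger_gap: 1.001
gripper_force: 0.0
```

Request:
{"api": "step_arm", "payload": {"moves": [1,0.67,-0.96,-0.5,0,1,0.67,-0.96,-0.5,0,1,0.67,-0.96,-0.5,0,1,0.67,-0.96,-0.5,0,1,0.67,-0.96,-0.5,0,1,0.67,-0.96,-0.5,0]}}

```text
t: 1.52
tcp_pos: [0.4906, 0.2004, 0.2036]
tool_rot: [-0.151, 0.989, 0.0, -0.001]
force: [-0.4, 0.6, -0.4]
finger_gap: 0.999
gripper_force: 0.0
```

```bash
python3 - <<'E'
from meas import *
w=snap("wrist"); s=manip.sense(); print(s["t"],s["tcp_pos"],s["tool_rot"],s["finger_gap"])
R=Ro.from_quat(s["tool_rot"]).as_matrix();print("tooly yaw",np.degrees(np.arctan2(R[1,1],R[0,1])))
P=cloud(w);z=P[...,2];g=w["color"].max(2)
near=np.hypot(P[...,0]-.47,P[...,1]-.19)<.1
for lo,hi,zz,mm in [(.018,.03,.024,g>80),(.064,.075,.068,g>80),(.056,.066,.062,g<70)]:
    q=near&(z>lo)&(z<hi)&mm
    if q.sum()>5: print(lo,q.sum(),rect(w,q,zz))
cv2.imwrite("pics/w1.png",w["color"])
E
```

```text
1.575 [0.4902772 0.2009689 0.2040226] [-1.51820519e-01  9.88408009e-01  2.54404501e-04 -2.71115729e-04] 1.0024995826357916
tooly yaw 107.46487962004393
0.018 5705 (array([0.47713052, 0.19381952]), array([89.72634125, 59.25989914]), np.float32(18.511791), 4972.5)
0.064 596 (array([0.49085458, 0.19847993]), array([25.67198181, 11.84289742]), np.float32(17.732199), 548.5)
0.056 673 (array([0.43163449, 0.17847696]), array([41.58703232,  9.0388155 ]), np.float32(89.35929), 739.0)
```

View pics/w1.png

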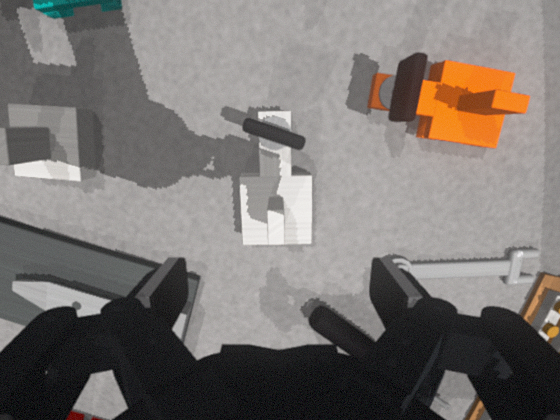

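The wrist view shows the carrier at (275,205) with its plate at (275,222) and the knob bar at (273,133). The fingers straddle clear of everything. I'm descending to grasp.

Request:
{"api": "step_arm", "payload": {"moves": [1,0.003,-0.012,-0.3,0.003,1,0.003,-0.012,-0.5,0.003,1,0.003,-0.012,-0.5,0.003,0,0.003,-0.012,-0.5,0.003,0,0.003,-0.012,-0.5,0.003,0,0.003,-0.012,-0.5,0.003,0,0.003,-0.012,-0.5,0.003,0,0.003,-0.012,-0.5,0.003,0,0.003,-0.012,-0.5,0.003,0,0.003,-0.012,-0.5,0.003], "grip_force": 60}}

```text
t: 2.82
tcp_pos: [0.4919, 0.1976, 0.1047]
tool_rot: [-0.156, 0.988, 0.0, 0.001]
force: [-2.0, 1.1, 6.1]
finger_gap: 0.133
gripper_force: 60.3
```

Request:
{"api": "step_arm", "payload": {"moves": [0,0,0,0.2,0,0,0,0,0.4,0,0,0.2,-0.2,0.45,-0.04,0,0.4,-0.4,0.45,-0.097,0,0.6,-0.6,0.45,-0.097,0,0.73,-0.8,0.45,-0.097,0,0.73,-1,0.45,-0.097,0,0.73,-1,0.45,-0.097]}}

```text
t: 3.82
tcp_pos: [0.6372, -0.006, 0.1927]
tool_rot: [-0.002, 1.0, -0.0, -0.001]
force: [-0.4, 0.8, -2.9]
finger_gap: 0.133
gripper_force: 59.6
```

Request:
{"api": "step_arm", "payload": {"moves": [0,0,-0.2,0,0,0,0,-0.42,0,0,0,0,-0.42,0,0,0,0,-0.42,0,0]}}

```text
t: 4.32
tcp_pos: [0.6367, -0.0856, 0.1932]
tool_rot: [-0.004, 1.0, 0.001, -0.001]
force: [1.0, 0.1, -2.8]
finger_gap: 0.13
gripper_force: 59.9
```

```bash
cat > look.py <<'E'
from meas import *
s=manip.sense(); w=snap("wrist"); print(s["t"],s["tcp_pos"],s["finger_gap"],s["gripper_force"],np.round(s["force"],1))
R=Ro.from_quat(s["tool_rot"]).as_matrix();print("tooly yaw",np.degrees(np.arctan2(R[1,1],R[0,1])))
P=cloud(w);z=P[...,2];g=w["color"].max(2)
E
python3 - <<'E'
from look import *
a=snap("top");b=snap("side")
cv2.imwrite("pics/w2.png",w["color"]);cv2.imwrite("pics/s2.png",b["color"])
A=cloud(a)
for lo in np.arange(.06,.15,.01):
    q=(z>lo)&(z<=lo+.01)&(np.hypot(P[...,0]-.62,P[...,1]+.085)<.09); print(round(lo,3),q.sum(),np.nanmedian(P[q],0) if q.any() else 0)
# dovetail from the top: edges at several y
for y0 in (-.005,.02,.05,.08,.11):
    q=(abs(A[...,1]-y0)<.004)&(A[...,2]>.02)&(A[...,2]<.03)&(abs(A[...,0]-.637)<.03); x=A[...,0][q]
    if q.sum()>3: print(y0,x.min(),x.max())
E
```

```text
4.325 [ 0.63670548 -0.08564483  0.19318584] 0.12979618471348853 59.858906865119934 [ 1.   0.1 -2.8]
tooly yaw 90.50064946735526
0.06 0 0
0.07 0 0
0.08 53 [ 0.60715852 -0.10102231  0.08819162]
0.09 228 [ 0.60708587 -0.0857266   0.0955968 ]
0.1 1135 [ 0.60791772 -0.08964343  0.10966477]
0.11 9187 [ 0.61111835 -0.08553335  0.11098859]
0.12 435 [ 0.62510564 -0.08587598  0.12656017]
0.13 760 [ 0.6253611  -0.0854232   0.13520399]
0.14 4053 [ 0.57511936 -0.08640156  0.1483333 ]
-0.005 0.6287861405513371 0.6488411132675186
0.02 0.6243423257616258 0.6552734433343046
0.05 0.6242260461886936 0.6547020645684897
0.08 0.623985442819301 0.6544341087038983
0.11 0.6237564184187521 0.6544882416021686
```

View pics/w2.png

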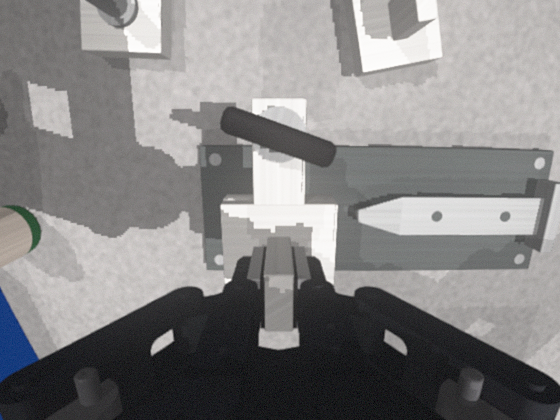

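The wrist view shows the carrier level in hand: front edge at row 204, columns 221–337. The dovetail is at (355–545, 195–235), pointing at the carrier. I'll measure the offset between them from this same camera.

```bash
python3 - <<'E'
from look import *
q=(z>.105)&(z<.116)&(g>60)&(np.hypot(P[...,0]-.62,P[...,1]+.085)<.12)
print("top z",np.nanmedian(z[q]))
zt=float(np.nanmedian(z[q]))
# front edge of the block: min x per y outside arm
pts=[]
for y0 in list(np.arange(-.112,-.1,.001))+list(np.arange(-.07,-.058,.001)):
    k=q&(abs(P[...,1]-y0)<.001)
    if k.sum()>3: pts.append((y0,np.nanmin(P[...,0][k])))
pts=np.array(pts);f=np.polyfit(*pts.T,1);print("front",np.polyval(f,-.0855),"yaw",-np.degrees(np.arctan(f[0])))
B=q&(P[...,0]>.612)&(P[...,0]<.622);print("block y",np.nanmin(P[...,1][B]),np.nanmax(P[...,1][B]))
A=q&(P[...,0]>.585)&(P[...,0]<.602);print("arm y",np.nanmin(P[...,1][A]),np.nanmax(P[...,1][A]))
pts=[]
for y0 in np.arange(.015,.09,.005):
    k=(abs(P[...,1]-y0)<.003)&(z>.02)&(z<.03)&(abs(P[...,0]-.637)<.03)
    if k.sum()>3: pts.append((y0,P[...,0][k].min(),P[...,0][k].max(),np.median(z[k])))
print(np.round(pts,4)[::4]);p=np.array(pts);print("centre x, slope deg",np.mean(p[:,1:3]),-np.degrees(np.polyfit(p[:,0],p[:,1:3].mean(1),1)[0]))
k=(z>.009)&(z<.015)&(abs(P[...,0]-.637)<.05)&(P[...,1]<-.11)&(P[...,1]>-.2); print("plate z",np.median(z[k]),"end y",np.percentile(P[...,1][k],1))
K=(z>.14)&(z<.155)&(g<90)&(abs(P[...,0]-.575)<.04)&(abs(P[...,1]+.086)<.04); print("knob",rect(w,K,.149))
E
```

```text
4.475 [ 0.63713761 -0.08496212  0.19356843] 0.1294341310401758 59.85868513584137 [-0.3  0.1 -3.6]
tooly yaw 90.60892991263184
top z 0.11125577794132394
front 0.6074077618982231 yaw 0.7246819073620387
block y -0.11505853222537615 -0.054883752070222516
arm y -0.09847181227141319 -0.07236836576139707
[[0.015  0.6228 0.6537 0.0224]
 [0.035  0.6223 0.6537 0.0224]
 [0.055  0.6222 0.6536 0.0226]
 [0.075  0.6221 0.6539 0.0223]]
centre x, slope deg 0.6380581921649858 0.11637108981065188
plate z 0.010467185103199253 end y -0.14990797233364106
knob (array([ 0.57400073, -0.08570947]), array([42.81003571,  9.47536659]), np.float32(71.27758), 2920.5)
```

Request:
{"api": "step_arm", "payload": {"moves": [0,0.005,0,-0.2,0,0,0.005,0,-0.34,0,0,0.005,0,-0.36,0,0,0.005,0,-0.375,0,0,0.005,0,-0.382,0,0,0.005,0,-0.382,0,0,0.005,0,-0.382,0]}}

```text
t: 5.4
tcp_pos: [0.6389, -0.0866, 0.1183]
tool_rot: [-0.005, 1.0, -0.0, 0.001]
force: [0.6, 0.4, -2.0]
finger_gap: 0.129
gripper_force: 59.7
```

Request:
{"api": "step_arm", "payload": {"moves": [0,0,0,-0.005,0,0,0,0,-0.01,0,0,0,0,-0.01,0]}}

```text
t: 5.78
tcp_pos: [0.6387, -0.0866, 0.1168]
tool_rot: [-0.005, 1.0, -0.0, 0.0]
force: [-2.6, 1.0, 5.2]
finger_gap: 0.132
gripper_force: 61.1
```

Request:
{"api": "step_arm", "payload": {"moves": [0,-0.003,0.1,0.004,0,0,-0.003,0.18,0.004,0,0,-0.003,0.26,0.004,0,0,-0.003,0.34,0.004,0,0,-0.003,0.42,0.004,0,0,-0.003,0.5,0.004,0,0,-0.003,0.5,0.004,0]}}

```text
t: 6.65
tcp_pos: [0.6382, 0.0162, 0.1169]
tool_rot: [-0.005, 1.0, 0.001, 0.001]
force: [0.9, 3.3, 6.5]
finger_gap: 0.131
gripper_force: 61.3
```

Request:
{"api": "step_arm", "payload": {"moves": [0,-0.002,0.1,0.003,0,0,-0.002,0.2,0.003,0,0,-0.002,0.3,0.003,0,0,-0.002,0.38,0.003,0,0,-0.002,0.43,0.003,0,0,-0.002,0.44,0.003,0,0,-0.002,0.45,0.003,0,0,-0.002,0.46,0.003,0]}}

```text
t: 7.65
tcp_pos: [0.6374, 0.1048, 0.1168]
tool_rot: [-0.004, 1.0, -0.0, -0.0]
force: [-0.4, -3.7, 2.9]
finger_gap: 0.13
gripper_force: 60.8
```

Request:
{"api": "step_arm", "payload": {"moves": [0,0,0.01,0,0,0,0,0.02,0,0,0,0,0.03,0,0,0,0,0.03,0,0]}}

```text
t: 8.15
tcp_pos: [0.6376, 0.1084, 0.117]
tool_rot: [-0.005, 1.0, -0.002, -0.0]
force: [-1.2, -12.2, 3.3]
finger_gap: 0.134
gripper_force: 61.0
```

Request:
{"api": "step_arm", "payload": {"moves": [0,0,0.01,0,0,0,0,0.02,0,0,0,0,0.02,0,0]}}

```text
t: 8.52
tcp_pos: [0.6376, 0.1091, 0.1173]
tool_rot: [-0.005, 1.0, -0.005, -0.001]
force: [-2.0, -22.5, 5.6]
finger_gap: 0.131
gripper_force: 61.4
```

```bash
python3 - <<'E'
from look import *
a=snap("top");A=cloud(a)
q=(z>.03)&(z<.04)&(g>60)&(abs(P[...,0]-.62)<.03)&(abs(P[...,1]-.11)<.05)
B=q&(P[...,0]>.612)&(P[...,0]<.622);print("block y",np.nanmin(P[...,1][B]),np.nanmax(P[...,1][B]))
K=(z>.06)&(z<.08)&(g<90)&(abs(P[...,0]-.575)<.04)&(abs(P[...,1]-.108)<.04); print("knob",rect(w,K,.074))
cv2.imwrite("pics/w3.png",w["color"])
E
```

```text
8.525 [0.63763379 0.10910017 0.11727087] 0.13136085795496036 61.44006013870239 [ -2.  -22.5   5.6]
tooly yaw 90.62872534213108
block y 0.0775884807599364 0.14955645576886248
knob (array([0.57431244, 0.10791678]), array([42.23125458,  9.57792473]), np.float32(71.33855), 2935.0)
```

View pics/w3.png

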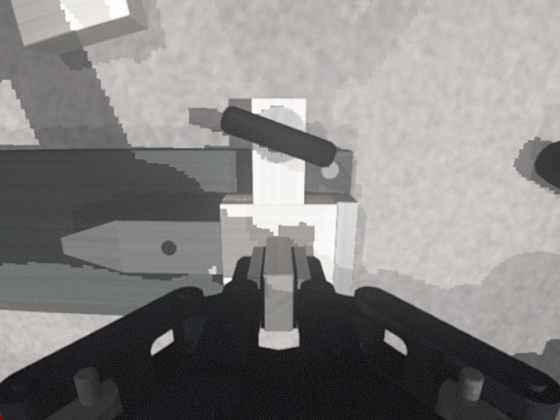

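The carrier is home: its block edge at column 337 meets the stop bar (337–358), and the stop reacts with 22 N. The knob bar is at (278,135), yaw 71°, so about 0.33 rad. Next I release the carrier, lift, and turn to face the knob.

Request:
{"api": "step_arm", "payload": {"moves": [0,0,-0.015,0,0,0,0,-0.015,0,0,0.45,0,-0.015,0,0,0.45,0,-0.015,0,0,0.45,0,-0.015,0,0,0.45,0,-0.015,0.1,0,0.45,0,-0.015,0.3,0,0.45,0,-0.015,0.45,0,0.45,0,-0.015,0.45,0]}}

```text
t: 9.75
tcp_pos: [0.6395, 0.1129, 0.2113]
tool_rot: [-0.005, 1.0, 0.0, 0.004]
force: [0.8, 0.4, 0.2]
finger_gap: 0.449
gripper_force: 0.0
```

Request:
{"api": "step_arm", "payload": {"moves": [0.45,-0.316,0,0,-0.05,0.45,-0.316,0,0,-0.1,0.45,-0.316,0,0,-0.2,0.45,-0.316,0,0,-0.3,0.45,-0.316,0,0,-0.4,0.45,-0.316,0,0,-0.5,0.45,-0.316,0,0,-0.607,0.45,-0.316,0,0,-0.607,0.45,-0.316,0,0,-0.607,0.45,-0.316,0,0,-0.607,0.45,-0.316,0,0,-0.607,0.45,-0.316,0,0,-0.607]}}

```text
t: 11.25
tcp_pos: [0.5739, 0.1126, 0.2065]
tool_rot: [0.812, 0.583, -0.0, -0.0]
force: [0.3, 0.7, 0.7]
finger_gap: 0.452
gripper_force: 0.0
```

```bash
python3 - <<'E'
from look import *
a=snap("top");A=cloud(a);ga=a["color"].max(2)
print(s["q"])
for n,d,Q,G in (("w",w,P,g),("t",a,A,ga)):
    zz=Q[...,2]
    K=(zz>.065)&(zz<.08)&(G<90)&(abs(Q[...,0]-.575)<.035)&(abs(Q[...,1]-.108)<.035)
    if K.sum()>20: print(n,"knob",rect(d,K,.074))
    K=(zz>.075)&(zz<.09)&(G>90)&(abs(Q[...,0]-.637)<.03)&(abs(Q[...,1]-.108)<.035)
    if K.sum()>20: print(n,"plate",rect(d,K,.08))
E
```

```text
11.25 [0.57385078 0.11262743 0.2064652 ] 0.45245327631413457 0.0 [0.3 0.7 0.7]
tooly yaw -18.671098607853065
[2.78256750e-03 6.01156325e-01 1.62237768e+00 1.69557688e-04
 9.19328046e-01 3.28551640e-01]
w knob (array([0.5753913 , 0.10933321]), array([43.75136948,  9.64582348]), np.float32(69.68816), 740.0)
w plate (array([0.63791199, 0.10926998]), array([25.76707077, 12.51767159]), np.float32(0.78525776), 639.0)
```

Request:
{"api": "step_arm", "payload": {"moves": [0.45,0.005,-0.017,-0.2,-0.005,0.45,0.005,-0.017,-0.4,-0.005,0.45,0.005,-0.017,-0.43,-0.005,0.45,0.005,-0.017,-0.43,-0.005,0,0.005,-0.017,-0.43,-0.005,0,0.005,-0.017,-0.43,-0.005,0,0.005,-0.017,-0.43,-0.005,0,0.005,-0.017,-0.43,-0.005,0,0.005,-0.017,-0.43,-0.005], "grip_force": 35}}

```text
t: 12.48
tcp_pos: [0.5759, 0.1092, 0.1223]
tool_rot: [0.817, 0.576, 0.001, 0.001]
force: [-1.0, 1.2, 6.9]
finger_gap: 0.112
gripper_force: 39.2
```

Request:
{"api": "step_arm", "payload": {"moves": [0,0,0.006,0,-0.04,0,0,0.006,0,-0.09,0,0,0.006,0,-0.14,0,0,0.006,0,-0.19,0,0,0.006,0,-0.24,0,0,0.006,0,-0.29,0,0,0.006,0,-0.34,0,0,0.006,0,-0.37,0,0,0.006,0,-0.37,0]}}

```text
invalid input at $.moves: expected a multiple of 5 numbers
```

Request:
{"api": "step_arm", "payload": {"moves": [0,0,0,0,-0.01,0,0,0,0,-0.018,0,0,0,0,-0.026,0,0,0,0,-0.026,0,0,0,0,-0.026]}}

```text
t: 13.1
tcp_pos: [0.576, 0.1091, 0.1223]
tool_rot: [0.84, 0.542, 0.001, 0.001]
force: [-1.5, -0.6, 5.5]
finger_gap: 0.104
gripper_force: 39.1
```

```bash
python3 - <<'E'
from look import *
print(s["ft_torque"],s["q"][5])
K=(z>.075)&(z<.09)&(g>90)&(abs(P[...,0]-.637)<.03)&(abs(P[...,1]-.108)<.035)
if K.sum()>20: print("plate",rect(w,K,.08))
E
```

```text
13.1 [0.5760074  0.10915    0.12230938] 0.10400370750131642 39.14808690547943 [-1.5 -0.6  5.5]
tooly yaw -24.324712055219646
[0.05897758 0.10974115 0.01725655] 0.42122296067367315
plate (array([0.63788727, 0.10943387]), array([25.95903206, 13.77292252]), np.float32(0.63607574), 1970.5)
```

Request:
{"api": "step_arm", "payload": {"moves": [0,0,0.006,0,-0.04,0,0,0.006,0,-0.09,0,0,0.006,0,-0.14,0,0,0.006,0,-0.19,0,0,0.006,0,-0.24,0,0,0.006,0,-0.29,0,0,0.006,0,-0.32,0,0,0.006,0,-0.345,0,0,0.006,0,-0.345]}}

```text
t: 14.28
tcp_pos: [0.577, 0.1099, 0.1222]
tool_rot: [0.999, 0.032, 0.002, 0.0]
force: [0.8, -1.7, 6.0]
finger_gap: 0.111
gripper_force: 39.1
```

```bash
python3 - <<'E'
from look import *
print(s["ft_torque"],s["q"][5])
E
```

```text
14.275 [0.57699085 0.10989978 0.12216098] 0.11088958557051494 39.05368387699127 [ 0.8 -1.7  6. ]
tooly yaw -86.36964993856954
[-0.37917079 -0.40745331 -0.05921289] 1.506309936026529
```

Request:
{"api": "step_arm", "payload": {"moves": [0,0,0,0,-0.01,0,0,0,0,-0.02,0,0,0,0,-0.025,0,0,0,0,-0.025]}}

```text
t: 14.82
tcp_pos: [0.577, 0.1098, 0.1221]
tool_rot: [1.0, -0.007, 0.002, 0.0]
force: [0.6, -1.6, 6.3]
finger_gap: 0.111
gripper_force: 39.1
```

```bash
python3 - <<'E'
from look import *
print(s["ft_torque"],s["q"][5])
E
```

```text
14.825 [0.57697333 0.10984123 0.12214755] 0.11101116247063768 39.108611941337585 [ 0.6 -1.6  6.3]
tooly yaw -90.81717632207682
[-0.35738624 -0.3623766   0.04043084] 1.5841291010762564
```

Request:
{"api": "step_arm", "payload": {"moves": [0,0,0,0,-0.01,0,0,0,0,-0.02,0,0,0,0,-0.02]}}

```text
t: 15.25
tcp_pos: [0.5769, 0.11, 0.1221]
tool_rot: [0.999, -0.039, 0.002, 0.0]
force: [1.4, -0.6, 7.1]
finger_gap: 0.11
gripper_force: 39.1
```

```bash
python3 - <<'E'
from look import *
print(s["ft_torque"],s["q"][5])
E
```

```text
15.25 [0.57687595 0.10995971 0.12214635] 0.1097467224811995 39.14370954036713 [ 1.4 -0.6  7.1]
tooly yaw -94.4136422632112
[-0.24526881 -0.38943918  0.02936501] 1.6468019174894275
```

Request:
{"api": "step_arm", "payload": {"moves": [0.45,0,0,0,0,0.45,0,0,0,0,0.45,0,0,0,0,0.45,0,0,0.2,0,0.45,0,0,0.43,0,0.45,0,0,0.43,0,0.45,0,0,0.43,0]}}

```text
t: 16.18
tcp_pos: [0.5747, 0.1103, 0.2064]
tool_rot: [0.999, -0.039, -0.001, 0.0]
force: [-0.3, -0.6, -0.5]
finger_gap: 0.446
gripper_force: 0.0
```

```bash
python3 - <<'E'
from look import *
K=(z>.065)&(z<.08)&(g<90)&(abs(P[...,0]-.575)<.035)&(abs(P[...,1]-.108)<.035)
if K.sum()>20: print("knob",rect(w,K,.074))
K=(z>.075)&(z<.09)&(g>90)&(abs(P[...,0]-.637)<.03)&(abs(P[...,1]-.108)<.035)
if K.sum()>20: print("plate",rect(w,K,.08))
cv2.imwrite("pics/w4.png",w["color"])
E
```

```text
16.175 [0.57466272 0.11032581 0.20638324] 0.4462984256445273 0.0 [-0.3 -0.6 -0.5]
tooly yaw -94.50988172015991
knob (array([0.57737909, 0.10982708]), array([ 8.80694103, 43.74417877]), np.float32(-4.1103644), 704.5)
plate (array([0.63878326, 0.10564541]), array([11.52638721, 25.87957191]), np.float32(-4.0699015), 772.0)
```

View pics/w4.png

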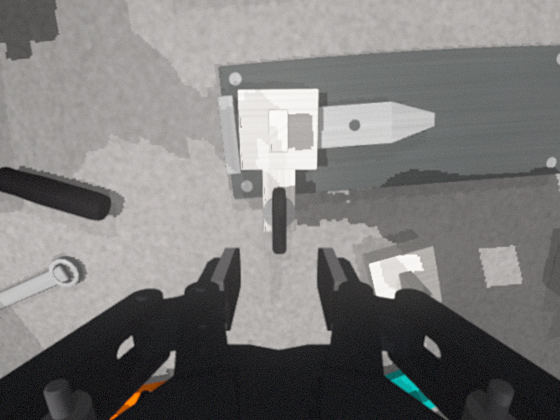

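The knob is tight: bar at (279,220), in line with the plate's long direction. But the carrier yawed about 4.5° in the rail's play, and a gap to the stop shows at column 237. I'll regrip the plate, square it and push it home again.

Request:
{"api": "step_arm", "payload": {"moves": [0.45,0.32,-0.023,0,0,0.45,0.32,-0.023,0,0,0.45,0.32,-0.023,-0.2,0,0.45,0.32,-0.023,-0.4,0,0.45,0.32,-0.023,-0.442,0,0.45,0.32,-0.023,-0.442,0,0,0.32,-0.023,-0.442,0,0,0.32,-0.023,-0.442,0,0,0.32,-0.023,-0.442,0,0,0.32,-0.023,-0.442,0,0,0.32,-0.023,-0.442,0], "grip_force": 60}}

```text
t: 17.6
tcp_pos: [0.6402, 0.1055, 0.1203]
tool_rot: [0.999, -0.039, 0.001, 0.0]
force: [-1.7, -1.0, 6.1]
finger_gap: 0.134
gripper_force: 59.8
```

Request:
{"api": "step_arm", "payload": {"moves": [0,0,0,0,0.013,0,0,0,0,0.027,0,0,0.01,0,0.027,0,0,0.02,0,0.027,0,0,0.03,0,0.027,0,0,0.03,0,0.027]}}

```text
t: 18.35
tcp_pos: [0.6407, 0.1085, 0.1205]
tool_rot: [1.0, 0.004, 0.002, 0.003]
force: [-0.4, -10.4, 7.7]
finger_gap: 0.129
gripper_force: 60.1
```

```bash
python3 -c "
from look import *
print(s['ft_torque'])"
```

```text
18.35 [0.64065078 0.10849916 0.12047323] 0.12891350065329651 60.0901597738266 [ -0.4 -10.4   7.7]
tooly yaw -89.59621273215949
[-1.6763593   0.14615539 -0.06435283]
```

Request:
{"api": "step_arm", "payload": {"moves": [0,-0.008,0.01,0,0,0,-0.008,0.02,0,0,0,-0.008,0.02,0,0,0,-0.008,0.008,0,0,0,-0.008,0.005,0,0,0.45,-0.008,0.005,0,0,0.45,-0.008,0.005,0,0,0.45,-0.008,0.005,0,0,0.45,-0.008,0,0.2,0,0.45,-0.008,0,0.4,0,0.45,-0.4,0,0.44,0,0.45,-0.4,0,0.44,0]}}

```text
t: 19.9
tcp_pos: [0.5546, 0.1125, 0.2066]
tool_rot: [1.0, 0.004, -0.003, -0.0]
force: [0.6, 0.4, 0.5]
finger_gap: 0.448
gripper_force: 0.0
```

Request:
{"api": "step_arm", "payload": {"moves": [0.45,0,0,0,0,0.45,0,0,0,0]}}

```text
t: 20.15
tcp_pos: [0.5608, 0.1119, 0.2067]
tool_rot: [1.0, 0.003, 0.001, -0.0]
force: [-0.0, 0.8, -0.2]
finger_gap: 0.452
gripper_force: 0.0
```

```bash
python3 - <<'E'
from look import *
K=(z>.065)&(z<.08)&(g<90)&(abs(P[...,0]-.575)<.035)&(abs(P[...,1]-.108)<.035)
if K.sum()>20: print("knob",rect(w,K,.074))
K=(z>.075)&(z<.09)&(g>90)&(abs(P[...,0]-.637)<.03)&(abs(P[...,1]-.108)<.035)
if K.sum()>20: print("plate",rect(w,K,.08))
cv2.imwrite("pics/w5.png",w["color"])
E
```

```text
20.15 [0.56079113 0.11186219 0.20668094] 0.45175154289018304 0.0 [-0.   0.8 -0.2]
tooly yaw -89.64552664546
knob (array([0.57702386, 0.10703064]), array([43.05819321,  8.79030991]), np.float32(0.45328057), 755.0)
plate (array([0.63863562, 0.10735941]), array([25.1886673 , 11.55406666]), np.float32(0.36756238), 794.0)
```

View pics/w5.png

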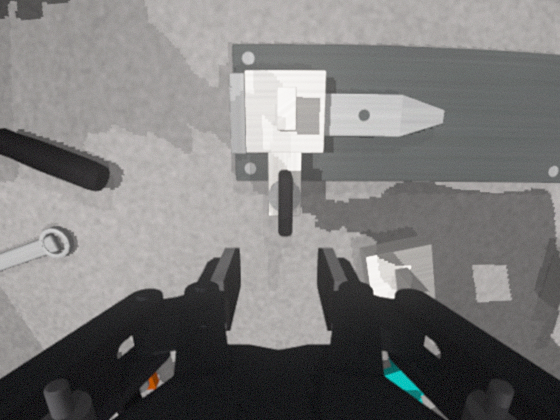

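```bash
python3 - <<'E'
from look import *
for r in (95,110,135):
    print(r); print([(c,int(g[r,c]),round(float(P[r,c,1]),4),round(float(z[r,c]),4)) for c in range(226,254)])
    print([(c,int(g[r,c]),round(float(P[r,c,1]),4),round(float(z[r,c]),4)) for c in range(320,330)])
E
```

```text
20.2 [0.56091882 0.11175537 0.20652519] 0.4505292214880472 0.0 [-0.1 -0.8 -0.1]
tooly yaw -89.65692919655416
95
[(226, 168, 0.157, -0.0015), (227, 164, 0.1565, -0.0035), (228, 164, 0.1554, -0.0019), (229, 177, 0.1495, 0.0311), (230, 197, 0.149, 0.029), (231, 204, 0.1482, 0.0297), (232, 200, 0.1474, 0.03), (233, 204, 0.1464, 0.0316), (234, 201, 0.1458, 0.0302), (235, 197, 0.1449, 0.0311), (236, 191, 0.1444, 0.0294), (237, 191, 0.1435, 0.0302), (238, 192, 0.1426, 0.0315), (239, 192, 0.142, 0.0308), (240, 184, 0.1413, 0.0296), (241, 187, 0.1406, 0.0297), (242, 189, 0.1398, 0.0301), (243, 179, 0.1389, 0.0313), (244, 166, 0.1382, 0.0305), (245, 213, 0.1371, 0.034), (246, 230, 0.1362, 0.0351), (247, 230, 0.1356, 0.0345), (248, 233, 0.1348, 0.0346), (249, 230, 0.1341, 0.0343), (250, 231, 0.1333, 0.0351), (251, 231, 0.1325, 0.0353), (252, 229, 0.1319, 0.034), (253, 229, 0.1311, 0.034)]
[(320, 245, 0.0815, 0.0351), (321, 244, 0.0806, 0.0341), (322, 245, 0.0799, 0.0344), (323, 245, 0.0791, 0.0342), (324, 234, 0.0784, 0.0343), (325, 183, 0.0759, 0.0225), (326, 147, 0.0753, 0.0234), (327, 144, 0
[... 1491 characters left out ...]
0298), (239, 175, 0.1426, 0.0305), (240, 180, 0.1419, 0.0302), (241, 183, 0.1411, 0.0306), (242, 185, 0.1402, 0.031), (243, 185, 0.1397, 0.0292), (244, 179, 0.1388, 0.0298), (245, 161, 0.1381, 0.0296), (246, 214, 0.1369, 0.0335), (247, 229, 0.136, 0.0346), (248, 229, 0.1353, 0.034), (249, 228, 0.1344, 0.0349), (250, 228, 0.1337, 0.0348), (251, 227, 0.133, 0.0345), (252, 227, 0.1323, 0.0336), (253, 227, 0.1315, 0.0339)]
[(320, 242, 0.0802, 0.034), (321, 242, 0.0795, 0.0344), (322, 242, 0.0787, 0.0343), (323, 207, 0.078, 0.0348), (324, 138, 0.0754, 0.022), (325, 117, 0.0745, 0.0211), (326, 118, 0.0739, 0.0227), (327, 119, 0.0731, 0.0223), (328, 122, 0.0722, 0.0222), (329, 147, 0.0715, 0.0224)]
```

The block edge lies against the stop with no visible gap. The carrier is square, the bar is across the rail, and the gripper is clear.

```bash
python3 -c "
from station import manip
print(manip.sign_off())"
```

```text
the job is handed in; nothing more can be done
None
```

I handed the job in at about 20 s: the carrier is home against the stop and square on the rail, the knob is turned to its stop with the bar across the rail, and the gripper is clear; the last bit of the turn pulled the carrier about 3 mm and 4.5° off, so I squared it and pushed it home again with the clamp already tight.

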